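Ready the flute maker's bench caddy

TASK

The wooden brush pot was left upside-down on the bench. Turn it mouth-up (it can be tipped onto its side and then raised by a finger hooked in its mouth) and set it between the caddy's rails, standing close against the back rail; and put the roll of paper tape upright over the caddy's steel spindle, fully down on its pad. Do not knock over or shift the tin, the jar or the oilstone.

Things in the scene. Friction and masses are not known exactly. Their poses are not given: they have to be found in the camera images.
- pot: Brown wooden brush pot: straight hexagonal cup, 100 mm tall, 68 mm across outer flats (78.5 across corners), wall 6 mm, base 8 mm thick, 0.2 kg, at the robot's left. Origin at the centre of the mouth's rim plane; z runs along the axis from mouth to base (up at the start, mouth-down; down when mouth-up). Flats face its +y and -y and every 60 degrees from these.
- pot_mouth (a point): Centre of the pot's mouth, in the rim plane (same point as the pot's origin).
- pot_base (a point): Centre of the outside of the pot's closed base, 100 mm from pot_mouth.
- caddy: Dark wooden caddy fixed at the robot's right. Origin on the bench, mid-bay. The bay's floor is the bare bench; its rails are 30 mm high, 14 mm thick: side rails along y (-60 to 60 mm), 110 mm apart inside, and a back rail with inner face at y = -60 mm. Open to +y (roughly the robot's left). Outside the +x rail lies a 12 mm thick pad, about 105 x 120 mm, with an upright spindle.
- bay (a point): Point on the bench on the bay's centre line, 34 mm in front of the inner face of the back rail: where the middle of the pot comes to stand when one of its flats touches that rail (with a corner touching it stands 5 mm further out). Axes parallel to the caddy's.
- spindle_foot (a point): Foot of the spindle, on the top face of its pad (12 mm above the bench). The spindle is a steel pin 20 mm in diameter and 63 mm tall with a tapered tip.
- spindle_tip (a point): Top of the spindle, 75 mm above the bench.
- roll: Roll of pale paper tape standing on end: 64 mm outer diameter, 50 mm tall, bore 32 mm right through, 90 g. Origin at the centre of its underside, z up along its axis.
- roll_center (a point): Middle of the roll, on its axis, 25 mm above its underside.
- tin: Bystander: plain round metal tin, 68 mm in diameter, 55 mm tall, closed top. Origin at the centre of its underside.
- jar: Bystander: amber glass jar with a lid, 64 mm in diameter, 85 mm tall. Origin at the centre of its underside.
- oilstone: Bystander: grey sharpening stone lying flat, 150 x 50 x 28 mm, long side along its x axis. Origin at the centre of its underside.
Not all that is in view belongs to the job. Leave any turquoise or yellow look-alike of the roll alone.

How it is judged (in metres and radians):
At the end, for the whole second after the job is handed in: Pot at rest, upright mouth-up on the bench (within 4 degrees) in the bay, its base centre at most 15 mm further from the back rail than the bay point and within 25 mm of it sideways; roll at rest on the spindle, upright within 4 degrees, within 10 mm of its axis and 4 mm of the pad (angle between pot's own z axis and vertical above 3.07 rad and height (world z) of pot_base between -0.004 and 0.004 m and y of pot_base in the frame of bay between -0.006 and 0.015 m and x of pot_base in the frame of bay between -0.025 and 0.025 m and horizontal distance between roll_center and spindle_foot below 0.01 m and z of roll_center in the frame of spindle_foot between 0.021 and 0.029 m and angle between the z axis of roll and the z axis of caddy, either way round below 0.07 rad and linear speed of each of pot, roll below 0.02 m/s); the robot touches nothing.
It fails at once if the tin is shifted by more than 30 mm or knocked over (distance of tin from where it was at the start of the episode above 0.03 m or angle between tin's own z axis and vertical above 0.5 rad).
It fails at once if the jar is shifted by more than 30 mm or knocked over (distance of jar from where it was at the start of the episode above 0.03 m or angle between jar's own z axis and vertical above 0.5 rad).
It fails at once if the oilstone is shifted by more than 30 mm or knocked over (distance of oilstone from where it was at the start of the episode above 0.03 m or angle between oilstone's own z axis and vertical above 0.5 rad).
It also fails if it takes over 72 s, if anything falls off the work surface, if the arm or the gripper's body presses on something with over 40 N, if the wrist force passes 120 N, or if a joint passes its speed limit or range.

ROBOT

A 6-joint arm with a two-finger parallel gripper is mounted at the origin on the work surface. World frame = base frame: x ahead of the robot, y to its left, z up, the work surface at z = 0. Lengths are in mm, angles in degrees, forces in N, time in s.
With the tool pointing down it reaches from about 325 to 900 mm from the base axis. Payload 3.5 kg.
Tool frame: the origin (TCP) lies on the front face of the gripper's body, between the roots of the fingers; the fingertips stand 73 mm ahead of it and the grasp point (between the pads) lies manip.grip_point_offset ahead of it (manip.grip_point_offset is the distance from the TCP to the grasp point, in mm); z points along the fingers, y is the line along which they close (so a half turn about z gives the same grasp; the last joint's range is limited). The gripper opens to 85 mm and grips with 20 to 120 N. Pads are 22 mm wide; open, the fingers measure 114 mm over their backs; the gripper's body (76 mm by 85 mm) begins 54 mm behind the grasp point. The pads swing forward as they close: fully open they stand 13 mm farther back than shut.
Start: joints at [59.565, 15.837, -1.513, 72.651, 0, 84.076], TCP at [259.3, 568.67, 303.913] pointing down, gripper open.
Joint ranges: [-178.77, 178.77], [-48.84, 107.48], [-61.69, 71.31], [-111.58, 123.2], [-90, 87.43], [-180, 180]. Speed limits (degrees/s): [147.25, 147.25, 180, 180, 180, 180].

INTERFACE

Orientations are given as [roll, pitch, yaw] about the fixed x, y, z axes, in that order (R = Rz(yaw) Ry(pitch) Rx(roll)).
In Python, from bench import manip, eyes, ticket, finder gives the robot as it stands.
- The arm moves only by the shell command python3 -m creep 'ROWS' [OPENING] [FORCE]. ROWS is JSON, a list of rows, each an object of numbers: "dx", "dy", "dz": the shift along the tool's x, y, z as a fraction of full scale; "wx", "wy", "wz": the turn, a rotation vector about the tool's x, y, z as a fraction of full scale. In form: [{"dx": .., "dy": .., "dz": .., "wx": .., "wy": .., "wz": ..}, ...]. A call has 1 to 20 rows; each row shifts and turns the commanded pose from where the row before left it, along the tool's axes as they then stand; what a row does not reach is not made up. Full scale, the value 1, is 150 mm for a shift and 45 degrees for a turn. A row lasts 1/12 s, in which the tool goes at most 41.7 mm and 7.16 degrees, less where a joint would pass 70% of its speed; a pose out of reach is approached as far as the arm can. A call with a number of a shift or a turn outside -1 to 1 is refused whole. A call with a gripper value outside its range is refused whole. OPENING is the closure, from -1 (fully open) to 1 (shut), set as the call begins (- or left out, the last holds). The fingers move at their own pace and stop on an object; FORCE is the grip in N (left out, the last holds). Time passes only in rows, so rows that do not move let the fingers close. It gives the time, the measured TCP pose, the force, the opening and the grip force at its end, in the units of the state.
- manip.read_state(): the state, without advancing time (a new reading comes with each control period).
- eyes.camera(name): name is "side" or "top"; returns a dict with "pixels" (480x640x3 uint8, blue, green, red), "depth" (480x640 float32, mm along the optical axis (not along the pixel's ray), 0 where there is no reading), "fx", "fy", "cx", "cy" (pixels), "origin" and "orientation" of the camera in the world. Camera axes: x right, y down, z forward; pixel columns grow to the right and rows downward; lengths in mm; the calibration is good to about 2 mm. A picture is of the moment at which its call begins.
- ticket.hand_in(): hands the job in; it is judged then, once.
Trained networks look in a picture, given as the dict that the camera call returned (one of the last four; its "shot" number tells which), for a name from the list of things; names that differ only in an ending like _2 or _b are one class to them, and where a whole thing is asked for, a point or a joint stands for the part that bears it (a point fixed in the world has none). Each returns a list of dicts, best first, with "score" (0 to 1); they miss things now and then, are a little off and sometimes report something else, mostly with a low value. They report only what shows in the picture. A call takes as long as a camera call. They do not tell look-alikes from the thing itself.
- finder.spot_in(picture, name): "rect" ([left, top, right, bottom] in pixels, round what is visible of it).
- finder.regions_of(picture, name): "pixels" (480x640 bool, what is visible of it) and "rect" ([left, top, right, bottom] in pixels, round what is visible of it).
The state is a dict: "time": time; "joints": joint angles; "joint_vel": joint speeds; "joint_torque": joint torques, N m; "ee_pos": TCP position; "orientation": TCP orientation; "force": force on the tool from outside, world axes, zero at the start; "moment": the same for the moment, N m; "width": finger opening in mm; "finger_force": force on a finger pad.
Only numpy, scipy, OpenCV 4.12 (cv2) and the standard library are available. Lean on these libraries where they do the work, as an engineer would, in place of code of your own. Each camera call takes 0.05 s, during which the arm holds its last target. There are 200 camera calls.

## Working session

There is one attempt and no reset: what is moved stays moved. The work goes in short steps, Python scripts to look and compute and a shell command to move; the robot and the scene stay as the last step left them, time stands still between calls to the robot, and variables do not carry over. Pictures are saved under pics/ and viewed, at most 10 in all, crops included, and the job is handed in when it is done.

```bash
ls; mkdir -p pics
cat > h.py <<'E'
import numpy as np, cv2
from scipy.spatial.transform import Rotation as R
from bench import manip, eyes, ticket, finder
def cam(n): return eyes.camera(n)
def rot(o): return R.from_euler('xyz',o,degrees=True).as_matrix()
def cloud(p):
    d=p["depth"]; v,u=np.mgrid[:480,:640]
    c=np.stack([(u-p["cx"])/p["fx"]*d,(v-p["cy"])/p["fy"]*d,d],-1)
    w=c@rot(p["orientation"]).T+np.array(p["origin"]); w[d==0]=np.nan
    return w
def proj(p,X):
    c=rot(p["orientation"]).T@(np.array(X,float)-p["origin"]); return c[0]/c[2]*p["fx"]+p["cx"],c[1]/c[2]*p["fy"]+p["cy"]
def go(target,o=None,st=None):
    "tool-frame shift in fraction units to reach target TCP"
    st=st or manip.read_state(); M=rot(st["orientation"])
    t=M.T@(np.array(target)-st["ee_pos"]); out=np.round(t/150,3)
    if o is not None: print("turn",np.round(R.from_matrix(M.T@rot(o)).as_rotvec(degrees=True)/45,3))
    print("shift",out)
E
python3 - <<'E'
from h import *
s=manip.read_state(); print({k:np.round(v,2) for k,v in s.items()}, manip.grip_point_offset)
for n in("top","side"):
    p=cam(n); cv2.imwrite(f"pics/{n}0.png",p["pixels"]); W=cloud(p)
    print(n,np.round(p["origin"],1),np.round(p["orientation"],1),p["fx"])
    for k in("pot","caddy","roll","tin","jar","oilstone","spindle_tip"):
        for r in finder.regions_of(p,k)[:4]:
            m=r["pixels"]; q=W[m]; q=q[~np.isnan(q[:,0])]
            if len(q)==0: continue
            zt=np.percentile(q[:,2],97); t=q[q[:,2]>zt-6]
            print(k,round(r["score"],2),np.round(r["rect"]),"ztop",round(zt,1),"med top",np.round(np.median(t,0),1),"mid",np.round((t.min(0)+t.max(0))/2,1),"ext",np.round(np.ptp(t,0)))
E
```

```text
pics
{'time': np.float64(0.0), 'joints': array([59.56, 15.88, -1.6 , 72.65, -0.  , 84.08]), 'joint_vel': array([ 0.  , -0.01, -0.04, -0.15, -0.1 ,  0.15]), 'joint_torque': array([-0.000e+00, -4.455e+01,  2.952e+01,  2.000e-02, -0.000e+00,
        0.000e+00]), 'ee_pos': array([258.98, 568.12, 302.75]), 'orientation': array([-1.7987e+02, -1.0000e-02,  1.5549e+02]), 'force': array([ 0.26,  0.35, -0.34]), 'moment': array([-0.  , -0.1 ,  0.02]), 'finger_force': np.float64(0.0), 'width': np.float64(85.37)} 53.900000000000006
top [ 497.    38.3 1177.2] [-175.2   -0.3  -88.7] 494.88522228814827
pot 0.9 [200. 270. 238. 300.] ztop 104.4 med top [477.2 244.1 101. ] mid [476.4 244.8 102.8] ext [71. 70.  9.]
caddy 0.92 [392. 222. 453. 330.] ztop 34.5 med top [ 479.  -236.9   30.9] mid [ 490.3 -223.8   53.3] ext [201. 135.  50.]
roll 0.66 [377. 172. 409. 203.] ztop 53.5 med top [ 706.4 -152.    50.2] mid [ 706.3 -152.9   51.8] ext [61. 62.  8.]
roll 0.66 [344. 228. 371. 264.] ztop 53.6 med top [573.4 -74.5  50.3] mid [573.6 -73.7  52. ] ext [62. 62.  9.]
roll 0.58 [429. 177. 462. 203.] ztop 53.5 m
[... 1305 characters left out ...]
.]
roll 0.7 [326. 291. 359. 337.] ztop 51.0 med top [573.4 -79.8  48.6] mid [574.5 -77.1  48.8] ext [63. 64.  8.]
roll 0.63 [374. 275. 405. 313.] ztop 50.7 med top [684.  -47.   48.6] mid [684.4 -43.8  49.3] ext [62. 64.  9.]
roll 0.62 [402. 314. 433. 357.] ztop 50.9 med top [ 708.3 -162.4   48.6] mid [ 707.8 -157.8   49.2] ext [61. 61.  9.]
jar 0.8 [347. 234. 376. 279.] ztop 85.5 med top [660.5  65.6  83.6] mid [661.   67.3  83.4] ext [55. 57.  7.]
oilstone 0.96 [283. 184. 343. 202.] ztop 29.6 med top [598.  349.8  26.7] mid [597.7 350.9  27.3] ext [149.  75.   7.]
spindle_tip 0.98 [257. 353. 404. 439.] ztop 39.8 med top [ 580.6 -237.5   60.7] mid [ 535.  -255.    55.2] ext [115.  66.  42.]
```

View pics/top0.png

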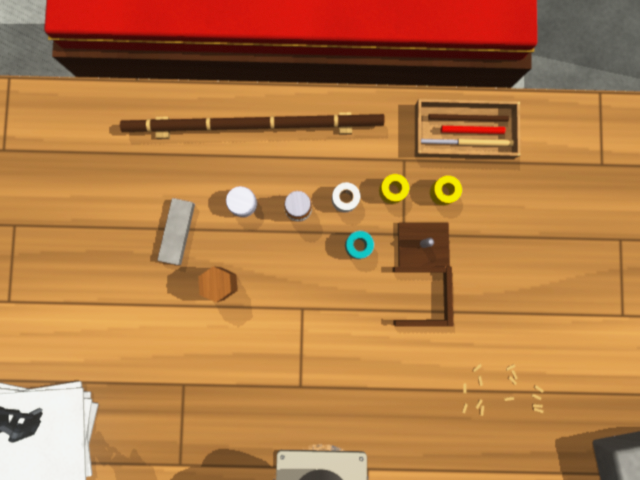

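Run:
```python
from h import *
a=cv2.imread("pics/top0.png")[150:340,310:480]; b=cv2.imread("pics/side0.png")[240:450,240:480]
a=cv2.resize(a,None,fx=2.3,fy=2.3,interpolation=2); b=cv2.resize(b,None,fx=1.7,fy=1.7,interpolation=2)
o=np.zeros((460,800,3),np.uint8); o[:a.shape[0],:a.shape[1]]=a; o[:b.shape[0],392:392+b.shape[1]]=b[:, :408]
cv2.imwrite("pics/crop0.png",o)
p=cam("top"); W=cloud(p); I=p["pixels"]
for c in((706,-152),(573,-74),(706,-275),(684,-41)):
    d=np.hypot(W[...,0]-c[0],W[...,1]-c[1]); m=(d>18)&(d<29)&(W[...,2]>40); print(c,I[m].mean(0).round())
# pot base hexagon, caddy rails
m=(abs(W[...,0]-477)<60)&(abs(W[...,1]-244)<60)&(W[...,2]>90); q=W[m][:,:2]
h=cv2.convexHull(q.astype(np.float32))[:,0]
c0=q.mean(0)
best=[]
for th in np.arange(0,60,1.):
    n=[np.array([np.cos(np.radians(th+60*k)),np.sin(np.radians(th+60*k))]) for k in range(3)]
    w=[np.percentile(q@k,99.5)-np.percentile(q@k,.5) for k in n]; best.append((np.mean(w),th))
print("pot",c0,sorted(best)[:5])
m=(W[...,0]>360)&(W[...,0]<620)&(W[...,1]<-130)&(W[...,1]>-330)&(W[...,2]>22)&(W[...,2]<38); q=W[m]
print("rails",cv2.minAreaRect(q[:,:2].astype(np.float32)))
m=(W[...,0]>360)&(W[...,0]<640)&(W[...,1]<-130)&(W[...,1]>-330)&(W[...,2]>45); q=W[m]; print("spindle",len(q),q.mean(0),np.percentile(q,[2,98],axis=0))
m=(W[...,0]>500)&(W[...,0]<650)&(W[...,1]<-130)&(W[...,1]>-330)&(W[...,2]>7)&(W[...,2]<18); q=W[m]; print("pad",cv2.minAreaRect(q[:,:2].astype(np.float32)))
```

```text
(706, -152) [  0. 227. 239.]
(573, -74) [191. 194.  20.]
(706, -275) [  0. 232. 244.]
(684, -41) [237. 241. 242.]
pot [476.89422724 244.14654545] [(np.float64(67.45889314874995), np.float64(35.0)), (np.float64(67.4679570082172), np.float64(38.0)), (np.float64(67.46806561560817), np.float64(37.0)), (np.float64(67.47890284659171), np.float64(34.0)), (np.float64(67.4840921312057), np.float64(39.0))]
rails ((489.3735656738281, -224.58502197265625), (197.9500274658203, 134.95213317871094), 1.3960211277008057)
spindle 79 [ 580.80196283 -226.32297694   65.45141561] [[ 572.54664616 -238.0818646    45.50384862]
 [ 590.82666419 -218.9895822    75.86010186]]
pad ((571.016357421875, -238.82415771484375), (155.34075927734375, 130.79664611816406), 84.48167419433594)
```

View pics/crop0.png

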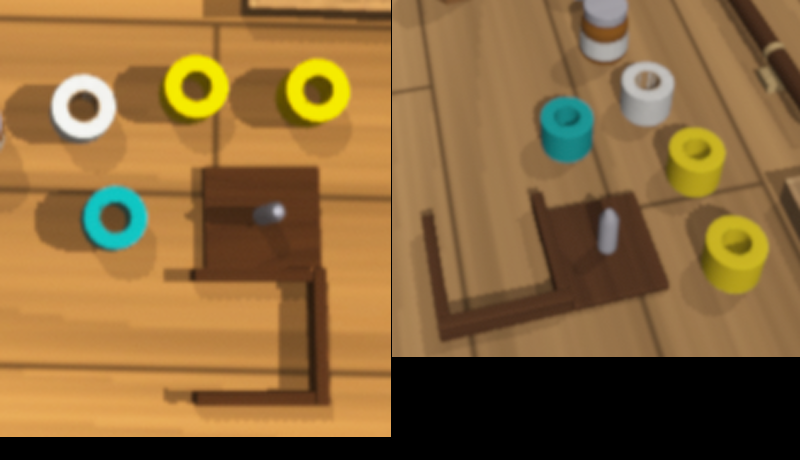

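The top view shows the pot at (217,284), with the caddy and its spindle at about (430,243). Four things could be taken for the roll: white at (346,197), yellow at (395,188), yellow at (448,190) and turquoise at (360,245). The description says pale paper, so I choose the white one at (346,197). The crop confirms it is white, with a mean BGR of about 240.

Run:
```python
from h import *
from scipy.optimize import least_squares
print([x for x in dir(manip) if x[0]!='_'],[x for x in dir(eyes)+dir(ticket) if x[0]!='_'])
def box(p,c,h): 
    q=abs(p-c)-h; return np.linalg.norm(np.maximum(q,0),axis=1)+np.minimum(q.max(1),0)
def circ(q,r0):
    f=lambda a:np.hypot(q[:,0]-a[0],q[:,1]-a[1])-r0
    return f
for n in("top","side"):
    p=cam(n); W=cloud(p)
    z=W[...,2]; X=W[...,0]; Y=W[...,1]
    m=(X>365)&(X<560)&(Y<-140)&(Y>-325)&(z>24)&(z<36); q=W[m][:,:2]
    def f(a):
        c,s=np.cos(a[2]),np.sin(a[2]); l=(q-a[:2])@np.array([[c,-s],[s,c]])
        d=np.minimum(np.minimum(box(l,[-62,0],[7,60]),box(l,[62,0],[7,60])),box(l,[0,-67],[69,7]))
        return np.maximum(d,-2)
    r=min((least_squares(f,[450,-220+dy,t],loss="soft_l1",f_scale=2) for t in(0,.05,-.05) for dy in(-5,5)),key=lambda r:r.cost); print(n,"caddy",r.x[:2],np.degrees(r.x[2]),len(q),r.cost)
    c,s=np.cos(r.x[2]),np.sin(r.x[2]); print(" bay",r.x[:2]+26*np.array([s,-c]))
    m=(X>550)&(X<610)&(Y<-190)&(Y>-260)&(z>66)&(z<80); print(" tip",W[m].mean(0),m.sum(),W[m].max(0),W[m].min(0))
    for k,c0,zz,rr in(("roll",(684.5,-42),(44,56),32),("tin",(669,203),(50,60),0),("jar",(660,70),(78,95),0)):
        m=(np.hypot(X-c0[0],Y-c0[1])<45)&(z>zz[0])&(z<zz[1]); print(k,(W[m].max(0)+W[m].min(0))/2, np.ptp(W[m],axis=0), m.sum(), W[m].mean(0))
```

```text
['MotionError', 'grip_point_offset', 'read_state'] ['camera', 'hand_in']
top caddy [ 455.83064733 -218.72411929] 1.2747244254407863 996 1265.5065104673718
 bay [ 456.40905121 -244.71768482]
 tip [ 580.86406562 -227.7708541    70.79365472] 51 [ 588.31320694 -219.33165452   77.89603268] [ 572.50710158 -237.81512638   66.0324018 ]
roll [683.76307222 -40.08954789  50.04911935] [62.55661522 62.43695907 11.82001844] 457 [683.62291281 -40.3238594   50.00362889]
tin [668.95543497 203.14963313  54.96598845] [61.16022521 61.81007509  9.68792611] 569 [668.55509113 202.7354408   55.27320636]
jar [659.97453068  70.17976742  85.27001693] [55.94003001 53.68276015 13.34075501] 498 [659.36425331  70.00633174  84.90990368]
side caddy [ 459.85338571 -219.80129873] 1.3246012185960072 1634 2052.2480429495345
 bay [ 460.45441713 -245.79435091]
 tip [ 582.07063063 -234.0948354    70.36452186] 61 [ 590.93593592 -227.05017913   74.86341236] [ 573.66807677 -242.41013185   66.025778  ]
roll [684.90025144 -43.34344752  48.07829864] [63.51791326 65.42470576  8.06235461] 451 [684.61305539 -45.30434728  48.54544696]
tin [669.87796444 199.3571252   53.80144983] [60.70386797 64.08533516  7.36613339] 334 [669.5621749  198.74709863  53.75754927]
jar [660.87881932  66.22348335  82.70324228] [55.41238223 56.70993243  9.29963619] 376 [659.97792139  64.65915144  83.62903763]
```

```bash
python3 -m creep '[{"wy":0.15},{"wy":0.15},{"wy":0.15},{"wy":0.15},{"wy":0.15},{"wy":0.15}]' -1 30; python3 -c "
from h import *
s=manip.read_state(); print(np.round(s['joints'],1),s['ee_pos'],s['orientation'],rot(s['orientation']).round(2).tolist())"
```

```text
[59.6 15.8 -1.5 72.7  0.  84.1] [259.2929888  568.6804802  303.91221176] [ 1.79999602e+02 -1.13192692e-03  1.55491358e+02] [[-0.91, 0.41, -0.0], [0.41, 0.91, 0.0], [0.0, 0.0, -1.0]]invalid input
```

```bash
python3 -m creep '[{"dx":0,"dy":0,"dz":0,"wx":0,"wy":0,"wz":0.158},{"dx":0,"dy":0,"dz":0,"wx":0,"wy":0,"wz":0.158},{"dx":0,"dy":0,"dz":0,"wx":0,"wy":0,"wz":0.158},{"dx":0,"dy":0,"dz":0,"wx":0,"wy":0,"wz":0.158},{"dx":0,"dy":0,"dz":0,"wx":0,"wy":0,"wz":0.158}]' -1 30; python3 -c "
from h import *
s=manip.read_state(); print(np.round(s['joints'],1),s['orientation'])
go([684.3,-42,180],[180,0,120]); print(go([684.3,-42,84]))"
```

```text
time: 1.37
ee_pos: [259.3, 568.7, 303.9]
orientation: [-180.0, 0.0, 119.6]
force: [-0.5, -0.6, 0.5]
width: 85.8
finger_force: 0.0
[ 59.6  15.8  -1.5  72.7   0.  120. ] [-1.79999512e+02  9.11922860e-05  1.19585915e+02]
turn [-0.     0.    -0.009]
shift [-4.939  0.454  0.826]
shift [-4.939  0.454  1.466]
None
```

```bash
python3 -m creep '[{"dx":-0.26,"dy":0.024,"dz":0.03,"wx":0,"wy":0,"wz":0},{"dx":-0.26,"dy":0.024,"dz":0.03,"wx":0,"wy":0,"wz":0},{"dx":-0.26,"dy":0.024,"dz":0.03,"wx":0,"wy":0,"wz":0},{"dx":-0.26,"dy":0.024,"dz":0.03,"wx":0,"wy":0,"wz":0},{"dx":-0.26,"dy":0.024,"dz":0.03,"wx":0,"wy":0,"wz":0},{"dx":-0.26,"dy":0.024,"dz":0.03,"wx":0,"wy":0,"wz":0},{"dx":-0.26,"dy":0.024,"dz":0.03,"wx":0,"wy":0,"wz":0},{"dx":-0.26,"dy":0.024,"dz":0.03,"wx":0,"wy":0,"wz":0},{"dx":-0.26,"dy":0.024,"dz":0.03,"wx":0,"wy":0,"wz":0},{"dx":-0.26,"dy":0.024,"dz":0.03,"wx":0,"wy":0,"wz":0},{"dx":-0.26,"dy":0.024,"dz":0.03,"wx":0,"wy":0,"wz":0},{"dx":-0.26,"dy":0.024,"dz":0.03,"wx":0,"wy":0,"wz":0},{"dx":-0.26,"dy":0.024,"dz":0.03,"wx":0,"wy":0,"wz":0},{"dx":-0.26,"dy":0.024,"dz":0.03,"wx":0,"wy":0,"wz":0},{"dx":-0.26,"dy":0.024,"dz":0.03,"wx":0,"wy":0,"wz":0},{"dx":-0.26,"dy":0.024,"dz":0.03,"wx":0,"wy":0,"wz":0},{"dx":-0.26,"dy":0.024,"dz":0.03,"wx":0,"wy":0,"wz":0},{"dx":-0.26,"dy":0.024,"dz":0.03,"wx":0,"wy":0,"wz":0},{"dx":-0.26,"dy":0.024,"dz":0.03,"wx":0,"wy":0,"wz":0}]'; python3 -c "
from h import *
go([684.3,-42,86],[180,0,120])"
```

```text
time: 2.95
ee_pos: [689.3, -41.2, 218.2]
orientation: [180.0, 0.0, 119.9]
force: [-0.7, 0.7, 1.1]
width: 85.5
finger_force: 0.0
turn [ 0.     0.    -0.002]
shift [ 0.012 -0.032  0.881]
```

```bash
python3 -m creep '[{"dx":0,"dy":0,"dz":0.15,"wx":0,"wy":0,"wz":0},{"dx":0,"dy":0,"dz":0.15,"wx":0,"wy":0,"wz":0},{"dx":0,"dy":0,"dz":0.15,"wx":0,"wy":0,"wz":0}]'; python3 -c "
from h import *
go([684.3,-42,86],[180,0,120])"
```

```text
time: 3.2
ee_pos: [689.3, -40.6, 150.4]
orientation: [179.9, 0.0, 119.8]
force: [-0.8, -0.7, -0.6]
width: 85.3
finger_force: 0.0
turn [ 0.002  0.001 -0.003]
shift [ 0.009 -0.034  0.429]
```

```bash
python3 -m creep '[{"dx":0.01,"dy":-0.034,"dz":0.08,"wx":0,"wy":0,"wz":0},{"dx":0,"dy":0,"dz":0.15,"wx":0,"wy":0,"wz":0},{"dx":0,"dy":0,"dz":0.15,"wx":0,"wy":0,"wz":0},{"dx":0,"dy":0,"dz":0.05,"wx":0,"wy":0,"wz":0},{"dx":0,"dy":0,"dz":0,"wx":0,"wy":0,"wz":0}]'; python3 -m creep '[{"dx":0,"dy":0,"dz":0,"wx":0,"wy":0,"wz":0},{"dx":0,"dy":0,"dz":0,"wx":0,"wy":0,"wz":0},{"dx":0,"dy":0,"dz":0,"wx":0,"wy":0,"wz":0},{"dx":0,"dy":0,"dz":0,"wx":0,"wy":0,"wz":0},{"dx":0,"dy":0,"dz":0,"wx":0,"wy":0,"wz":0},{"dx":0,"dy":0,"dz":0,"wx":0,"wy":0,"wz":0},{"dx":0,"dy":0,"dz":0,"wx":0,"wy":0,"wz":0},{"dx":0,"dy":0,"dz":0,"wx":0,"wy":0,"wz":0}]' 1 30
```

```text
time: 3.62
ee_pos: [681.1, -40.2, 83.5]
orientation: [-179.7, -0.2, 119.9]
force: [-0.9, -0.3, -0.5]
width: 85.1
finger_force: 0.0
time: 4.28
ee_pos: [684.6, -40.7, 88.4]
orientation: [179.8, 0.1, 119.9]
force: [0.4, -0.7, 6.1]
width: 64.1
finger_force: 33.7
```

```bash
python3 -m creep '[{"dx":0,"dy":0,"dz":-0.15,"wx":0,"wy":0,"wz":0},{"dx":0,"dy":0,"dz":-0.2,"wx":0,"wy":0,"wz":0},{"dx":0,"dy":0,"dz":-0.2,"wx":0,"wy":0,"wz":0},{"dx":0,"dy":0,"dz":-0.2,"wx":0,"wy":0,"wz":0},{"dx":-0.12,"dy":-0.2,"dz":0,"wx":0,"wy":0,"wz":0},{"dx":-0.12,"dy":-0.2,"dz":0,"wx":0,"wy":0,"wz":0},{"dx":-0.12,"dy":-0.2,"dz":0,"wx":0,"wy":0,"wz":0},{"dx":-0.12,"dy":-0.2,"dz":0,"wx":0,"wy":0,"wz":0},{"dx":-0.12,"dy":-0.2,"dz":0,"wx":0,"wy":0,"wz":0},{"dx":-0.12,"dy":-0.2,"dz":0,"wx":0,"wy":0,"wz":0},{"dx":-0.03,"dy":-0.03,"dz":0,"wx":0,"wy":0,"wz":0},{"dx":0,"dy":0,"dz":0,"wx":0,"wy":0,"wz":0},{"dx":0,"dy":0,"dz":0,"wx":0,"wy":0,"wz":0}]'
python3 - <<'E'
from h import *
s=[manip.read_state()]
print(s[0]["ee_pos"],s[0]["orientation"],s[0]["width"])
for n in("top","side"):
    p=cam(n); W=cloud(p); I=p["pixels"].astype(int)
    e=manip.read_state(); print(e["ee_pos"]); c0=e["ee_pos"]
    m=(np.hypot(W[...,0]-c0[0],W[...,1]-c0[1])<50)&(W[...,2]>c0[2]-96)&(W[...,2]<c0[2]-30)&(I.min(-1)>180); q=W[m]
    print(n,m.sum(),q.min(0),q.max(0),(q.min(0)+q.max(0))/2)
    u,v=proj(p,c0-[0,0,80]); u,v=int(u),int(v); cv2.imwrite(f"pics/r_{n}.png",cv2.resize(p["pixels"][v-60:v+60,u-60:u+60],None,fx=3.3,fy=3.3,interpolation=2))
cv2.imwrite("pics/r1.png",np.hstack([cv2.imread("pics/r_top.png"),cv2.imread("pics/r_side.png")]))
E
```

```text
time: 5.37
ee_pos: [579.2, -230.0, 198.6]
orientation: [180.0, -0.1, 119.9]
force: [0.5, 0.6, -1.0]
width: 63.9
finger_force: 33.8
[ 579.24547159 -230.01889029  198.62811296] [ 1.79983545e+02 -5.89685520e-02  1.19886250e+02] 63.946433803103304
[ 579.63577541 -229.38663334  198.66936446]
top 110 [ 554.17255154 -218.97426784  155.32735985] [ 595.26523074 -199.53636587  166.04995341] [ 574.71889114 -209.25531686  160.68865663]
[ 579.8560033  -229.01436911  198.68727385]
side 209 [ 567.71244527 -264.04450218  152.84056381] [ 609.7349408  -229.40717496  162.121019  ] [ 588.72369304 -246.72583857  157.48079141]
```

View pics/r1.png

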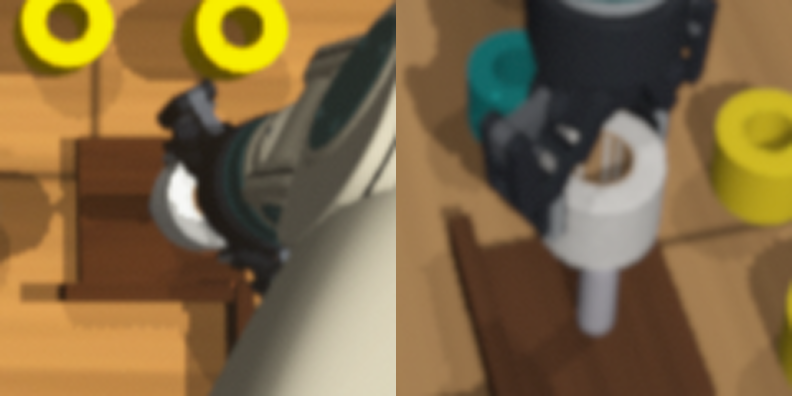

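Left (top) and right (side) views show the roll held at about (590,200) in the crop, directly above the pin at (597,290). The measured edges put its axis within about 3 mm of the pin's, so I lower it.

```bash
python3 -m creep '[{"dx":-0.008,"dy":0.012,"dz":0.05,"wx":0,"wy":0,"wz":0},{"dx":0,"dy":0,"dz":0.1,"wx":0,"wy":0,"wz":0},{"dx":0,"dy":0,"dz":0.1,"wx":0,"wy":0,"wz":0},{"dx":0,"dy":0,"dz":0.1,"wx":0,"wy":0,"wz":0},{"dx":0,"dy":0,"dz":0.1,"wx":0,"wy":0,"wz":0},{"dx":0,"dy":0,"dz":0.1,"wx":0,"wy":0,"wz":0},{"dx":0,"dy":0,"dz":0.05,"wx":0,"wy":0,"wz":0},{"dx":0,"dy":0,"dz":0.03,"wx":0,"wy":0,"wz":0},{"dx":0,"dy":0,"dz":0.02,"wx":0,"wy":0,"wz":0},{"dx":0,"dy":0,"dz":0,"wx":0,"wy":0,"wz":0},{"dx":0,"dy":0,"dz":0,"wx":0,"wy":0,"wz":0}]'
```

```text
time: 6.38
ee_pos: [582.3, -230.3, 102.0]
orientation: [180.0, 0.1, 120.0]
force: [-0.9, 0.0, -1.1]
width: 64.0
finger_force: 33.8
```

```bash
python3 -m creep '[{"dx":0,"dy":0,"dz":0.013,"wx":0,"wy":0,"wz":0},{"dx":0,"dy":0,"dz":0.013,"wx":0,"wy":0,"wz":0},{"dx":0,"dy":0,"dz":0,"wx":0,"wy":0,"wz":0}]'; python3 -m creep '[{"dx":0,"dy":0,"dz":0,"wx":0,"wy":0,"wz":0},{"dx":0,"dy":0,"dz":0,"wx":0,"wy":0,"wz":0},{"dx":0,"dy":0,"dz":0,"wx":0,"wy":0,"wz":0},{"dx":0,"dy":0,"dz":0,"wx":0,"wy":0,"wz":0},{"dx":0,"dy":0,"dz":-0.1,"wx":0,"wy":0,"wz":0},{"dx":0,"dy":0,"dz":-0.2,"wx":0,"wy":0,"wz":0},{"dx":0,"dy":0,"dz":-0.25,"wx":0,"wy":0,"wz":0},{"dx":0,"dy":0,"dz":-0.25,"wx":0,"wy":0,"wz":0},{"dx":0,"dy":0,"dz":-0.25,"wx":0,"wy":0,"wz":0},{"dx":0,"dy":0,"dz":-0.25,"wx":0,"wy":0,"wz":0}]' -1; python3 -c "
from h import *
s=manip.read_state(); print(s['joints'])
p=cam('side'); W=cloud(p); I=p['pixels'].astype(int)
m=(np.hypot(W[...,0]-581,W[...,1]+231)<60)&(W[...,2]>5)&(I.min(-1)>170); q=W[m]; print(m.sum(),q.min(0),q.max(0)); t=q[q[:,2]>np.percentile(q[:,2],98)-8]; print((t.min(0)+t.max(0))/2,np.median(t[:,2]))"
```

```text
time: 6.63
ee_pos: [582.7, -230.8, 100.3]
orientation: [179.9, 0.1, 119.9]
force: [-3.9, 2.0, 9.3]
width: 64.0
finger_force: 34.5
time: 7.47
ee_pos: [581.3, -230.1, 294.0]
orientation: [-180.0, -0.0, 119.9]
force: [0.5, -0.8, 0.4]
width: 85.3
finger_force: 0.0
[-2.75189011e+01  1.61589470e+01 -2.29887591e+00  7.15721219e+01
  8.95211695e-04  3.25449186e+01]
742 [ 521.37792317 -267.20883986   14.87477238] [ 613.6580316  -204.65123298  665.71062458]
[ 525.96067983 -224.31917145  664.40573741] 664.3660186190177
```

```bash
cat >> h.py <<'E'
def ori(az,pit):
    "tool z at azimuth az, pit deg below horizontal, closing axis horizontal, x down -> rpy"
    a,b=np.radians([az,pit]); z=np.array([np.cos(a)*np.cos(b),np.sin(a)*np.cos(b),-np.sin(b)]); y=np.array([-np.sin(a),np.cos(a),0])
    return R.from_matrix(np.stack([np.cross(y,z),y,z],1)).as_euler('xyz',degrees=True)
def js():
    s=manip.read_state(); print(round(s['time'],2),np.round(s['joints'],1),np.round(s['ee_pos'],1),np.round(s['orientation'],1),np.round(s['force'],1),round(s['width'],1)); return s
E
python3 -c "
from h import *
s=manip.read_state()
for a,p in((0,90),(20,0)): o=ori(a,p); print(o); go([450,130,300],o)"
```

```text
[180.   0. 180.]
turn [ 1.000e-03  1.800e-02 -1.335e+00]
shift [ 2.539  0.426 -0.004]
[-20.  90.   0.]
turn [-1.375 -1.62  -1.371]
shift [ 2.539  0.426 -0.004]<sys>:0: UserWarning: Gimbal lock detected. Setting third angle to zero since it is not possible to uniquely determine all angles.
```

```bash
python3 -m creep '[{"dx":0.254,"dy":0.043,"dz":0,"wx":0,"wy":0,"wz":0},{"dx":0.254,"dy":0.043,"dz":0,"wx":0,"wy":0,"wz":0},{"dx":0.254,"dy":0.043,"dz":0,"wx":0,"wy":0,"wz":0},{"dx":0.254,"dy":0.043,"dz":0,"wx":0,"wy":0,"wz":0},{"dx":0.254,"dy":0.043,"dz":0,"wx":0,"wy":0,"wz":0},{"dx":0.254,"dy":0.043,"dz":0,"wx":0,"wy":0,"wz":0},{"dx":0.254,"dy":0.043,"dz":0,"wx":0,"wy":0,"wz":0},{"dx":0.254,"dy":0.043,"dz":0,"wx":0,"wy":0,"wz":0},{"dx":0.254,"dy":0.043,"dz":0,"wx":0,"wy":0,"wz":0},{"dx":0.254,"dy":0.043,"dz":0,"wx":0,"wy":0,"wz":0}]'; python3 -m creep '[{"dx":0,"dy":0,"dz":0,"wx":0,"wy":0,"wz":-0.15},{"dx":0,"dy":0,"dz":0,"wx":0,"wy":0,"wz":-0.15},{"dx":0,"dy":0,"dz":0,"wx":0,"wy":0,"wz":-0.15},{"dx":0,"dy":0,"dz":0,"wx":0,"wy":0,"wz":-0.15},{"dx":0,"dy":0,"dz":0,"wx":0,"wy":0,"wz":-0.15},{"dx":0,"dy":0,"dz":0,"wx":0,"wy":0,"wz":-0.15},{"dx":0,"dy":0,"dz":0,"wx":0,"wy":0,"wz":-0.15},{"dx":0,"dy":0,"dz":0,"wx":0,"wy":0,"wz":-0.15},{"dx":0,"dy":0,"dz":0,"wx":0,"wy":0,"wz":-0.15},{"dx":0,"dy":0,"dz":0,"wx":0,"wy":0,"wz":-0.15},{"dx":0,"dy":0,"dz":0,"wx":0,"wy":0,"wz":-0.15},{"dx":0,"dy":0,"dz":0,"wx":0,"wy":0,"wz":-0.13}]';python3 -c "
from h import *
js()"; python3 -m creep '[{"dx":0,"dy":0,"dz":0,"wx":0,"wy":-0.15,"wz":0},{"dx":0,"dy":0,"dz":0,"wx":0,"wy":-0.15,"wz":0},{"dx":0,"dy":0,"dz":0,"wx":0,"wy":-0.15,"wz":0},{"dx":0,"dy":0,"dz":0,"wx":0,"wy":-0.15,"wz":0},{"dx":0,"dy":0,"dz":0,"wx":0,"wy":-0.15,"wz":0},{"dx":0,"dy":0,"dz":0,"wx":0,"wy":-0.15,"wz":0}]'; python3 -c "
from h import *
js()"
```

```text
time: 8.35
ee_pos: [446.3, 133.5, 292.3]
orientation: [180.0, 0.0, 119.9]
force: [0.1, 0.1, -0.1]
width: 85.2
finger_force: 0.0
time: 9.35
ee_pos: [447.3, 132.0, 292.1]
orientation: [180.0, -0.0, -159.6]
force: [-0.1, -0.9, 0.4]
width: 85.5
finger_force: 0.0
9.35 [  8.5   0.  -21.3  68.7  -0.  -11.9] [447.3 132.  292.1] [ 180.    -0.  -159.6] [-0.1 -0.9  0.4] 85.5
time: 9.85
ee_pos: [447.2, 132.1, 293.1]
orientation: [-180.0, 40.9, -159.9]
force: [0.1, 0.1, -0.5]
width: 85.8
finger_force: 0.0
9.85 [  3.4 -20.6 -47.1  23.8  10.8 -12.8] [447.2 132.1 293.1] [-180.    40.9 -159.9] [ 0.1  0.1 -0.5] 85.8
```

```bash
python3 -c "
from h import *
go([570,170,250],ori(20,5))"
```

```text
turn [ 0.001 -0.98   0.001]
shift [-0.459 -0.043  0.778]
```

```bash
python3 -m creep '[{"dx":-0.115,"dy":-0.01,"dz":0.195,"wx":0,"wy":0,"wz":0},{"dx":-0.115,"dy":-0.01,"dz":0.195,"wx":0,"wy":0,"wz":0},{"dx":-0.115,"dy":-0.01,"dz":0.195,"wx":0,"wy":0,"wz":0},{"dx":-0.115,"dy":-0.01,"dz":0.195,"wx":0,"wy":0,"wz":0}]';python3 -c "
from h import *
js()"; python3 -m creep '[{"dx":0,"dy":0,"dz":0,"wx":0,"wy":-0.14,"wz":0},{"dx":0,"dy":0,"dz":0,"wx":0,"wy":-0.14,"wz":0},{"dx":0,"dy":0,"dz":0,"wx":0,"wy":-0.14,"wz":0},{"dx":0,"dy":0,"dz":0,"wx":0,"wy":-0.14,"wz":0},{"dx":0,"dy":0,"dz":0,"wx":0,"wy":-0.14,"wz":0},{"dx":0,"dy":0,"dz":0,"wx":0,"wy":-0.14,"wz":0},{"dx":0,"dy":0,"dz":0,"wx":0,"wy":-0.14,"wz":0}]'; python3 -c "
from h import *
js()"
```

```text
time: 10.18
ee_pos: [570.6, 170.7, 248.0]
orientation: [-180.0, 40.6, -160.0]
force: [0.5, -0.4, 1.2]
width: 85.2
finger_force: 0.0
10.18 [  7.4  -1.6 -38.9  12.9   8.1  -9.6] [570.6 170.7 248. ] [-180.    40.6 -160. ] [ 0.5 -0.4  1.2] 85.2
time: 10.77
ee_pos: [571.8, 170.6, 247.2]
orientation: [179.9, 79.2, -160.1]
force: [0.9, 1.0, -1.4]
width: 85.7
finger_force: 0.0
10.77 [  5.   11.1 -60.2 -60.1  14.7  -2.8] [571.8 170.6 247.2] [ 179.9   79.2 -160.1] [ 0.9  1.  -1.4] 85.7
```

```bash
cat > kin.py <<'E'
import numpy as np
from scipy.optimize import least_squares
from scipy.spatial.transform import Rotation as R
D=[([59.565,15.837,-1.513,72.651,0],[259.3,568.67,303.9]),([-27.519,16.159,-2.299,71.572,0],[581.3,-230.1,294.0]),([8.5,0,-21.3,68.7,0],[447.3,132,292.1]),
([3.4,-20.6,-47.1,23.8,10.8],[447.2,132.1,293.1]),([7.4,-1.6,-38.9,12.9,8.1],[570.6,170.7,248.]),([5,11.1,-60.2,-60.1,14.7],[571.8,170.6,247.2])]
def pts(p,j):
    L1,f1,L2,f2,h,lat,d,T,r0=p; q=np.radians(j)
    a=q[1]+np.radians(f1); b=q[1]-q[2]+np.radians(f2); c=q[1]-q[2]+q[3]
    S=np.array([r0,0,h]); E=S+L1*np.array([np.sin(a),0,np.cos(a)]); Wr=E+L2*np.array([np.cos(b),0,-np.sin(b)])
    pd=np.array([np.cos(c),0,-np.sin(c)]); J5=Wr+[0,lat,0]+d*pd
    t=np.cos(q[4])*pd+np.array([0,np.sin(q[4]),0]); Tc=J5+T*t
    return [R.from_euler('z',q[0]).apply(x) for x in(E,Wr,J5,Tc)]
p0=np.array([300,0,300,0,200,64,50,150,0.])
def res(p): return np.concatenate([pts(p,j)[3]-np.array(x) for j,x in D]+[(p-p0)*np.array([.003]*8+[.02])])
s=least_squares(res,p0); P=s.x
def ik(tcp,M,g):
    "find joints for tcp, tool z = M[:,2]"
    def f(j):
        q=np.radians(j); c=q[1]-q[2]+q[3]; t=R.from_euler('z',q[0]).apply([np.cos(q[4])*np.cos(c),np.sin(q[4]),-np.cos(q[4])*np.sin(c)])
        return np.concatenate([pts(P,j)[3]-tcp,(t-M[:,2])*300])
    return least_squares(f,g,bounds=([-178,-48.8,-61.6,-111,-90],[178,107,71,123,87]))
if __name__=="__main__":
    print(P.round(1)); print(res(P)[:18].round(1))
    from h import ori,rot
    for az in(6,66,-54):
      for pit in(0,5,10,15):
        M=rot(ori(az,pit)); 
        for back in(100,0):
            tcp=np.array([477,243,50])-(54+back)*M[:,2]; r=ik(tcp,M,[5,11,-55,-60,14]); print(az,pit,back,r.x.round(0),round(r.cost,1),[x[2].round() for x in pts(P,r.x)])
E
python3 kin.py
```

```text
[548.5  -0.  489.4  -1.7 228.5  64.5 101.3 219.3   0.8]
[ 0.   0.1 -0.   0.  -0.  -0.1 -0.1  0.1  0.4  0.2  0.3  0.1 -0.4 -0.4
 -0.5  0.2  0.1  0.1]
6 0 100 [  57.   61.  -62. -111.  -61.] 4477.5 [np.float64(495.0), np.float64(75.0), np.float64(54.0), np.float64(33.0)]
6 0 0 [  38.   57.  -62. -111.  -36.] 1467.1 [np.float64(527.0), np.float64(91.0), np.float64(77.0), np.float64(54.0)]
6 5 100 [  56.   60.  -62. -111.  -60.] 4331.3 [np.float64(500.0), np.float64(77.0), np.float64(58.0), np.float64(37.0)]
6 5 0 [  37.   58.  -62. -111.  -35.] 926.8 [np.float64(522.0), np.float64(88.0), np.float64(73.0), np.float64(48.0)]
6 10 100 [  55.   60.  -62. -111.  -58.] 4953.0 [np.float64(505.0), np.float64(79.0), np.float64(61.0), np.float64(40.0)]
6 10 0 [  37.   58.  -62. -111.  -34.] 1024.2 [np.float64(516.0), np.float64(85.0), np.float64(69.0), np.float64(41.0)]
6 15 100 [ 56.  25. -62. -46. -58.] 5677.7 [np.float64(724.0), np.float64(236.0), np.float64(169.0), np.float64(92.0)]
6 15 0 [ 37.  49. -62. -95. -35.] 1485.6 [np.float64(586.0), np.float64(124.0), np.float64(96.0), np.float64(46
[... 1282 characters left out ...]
49.  54. -13.  92. -76.] 0.0 [np.float64(553.0), np.float64(110.0), np.float64(74.0), np.float64(55.0)]
-54 10 100 [ 58.  51.  -8.  95. -66.] 0.0 [np.float64(572.0), np.float64(158.0), np.float64(115.0), np.float64(77.0)]
-54 10 0 [ 49.  48. -16.  77. -74.] 0.0 [np.float64(595.0), np.float64(161.0), np.float64(97.0), np.float64(59.0)]
-54 15 100 [ 57.  46. -11.  87. -64.] 0.0 [np.float64(609.0), np.float64(207.0), np.float64(147.0), np.float64(90.0)]
-54 15 0 [ 48.  43. -19.  66. -71.] 0.0 [np.float64(627.0), np.float64(200.0), np.float64(121.0), np.float64(64.0)]<sys>:0: UserWarning: Gimbal lock detected. Setting third angle to zero since it is not possible to uniquely determine all angles.
```

```bash
cat >> kin.py <<'E'
def j6of(j,M):
    B=np.array([[0,0,1],[0,1,0],[-1,0,0.]]); q=np.array(j)
    A=R.from_euler('z',q[0],degrees=True)*R.from_euler('y',q[1]-q[2]+q[3],degrees=True)*R.from_euler('z',q[4],degrees=True)*R.from_matrix(B)
    return (A.inv()*R.from_matrix(M)).as_rotvec(degrees=True)
E
python3 - <<'E' 2>/dev/null
from kin import *; from h import *
s=js(); print("check",j6of(s["joints"],rot(s["orientation"])).round(1),s["joints"][5])
M=rot(ori(-54,8))
for z,back in((250,130),(50,130),(50,0)):
    tcp=np.array([477,243,z])-(54+back)*M[:,2]
    r=ik(tcp,M,[50,48,-16,77,-74]); print(z,back,tcp.round(1),r.x.round(1),round(r.cost,2),"j6 xdown",j6of(r.x,M).round(1),[x.round() for x in pts(P,r.x)])
go(np.array([477,243,250])-184*M[:,2],ori(-54,8))
for a in(-20,-54): o=ori(a,60); print(a); go([400,400,300],o)
E
```

```text
10.77 [  5.   11.1 -60.2 -60.1  14.7  -2.8] [571.8 170.6 247.2] [ 179.9   79.2 -160.1] [ 0.9  1.  -1.4] 85.7
check [ 0.  -0.  -2.8] -2.8437802612403025
250 130 [369.9 390.4 275.6] [ 60.8  38.2  -4.7 118.7 -64. ] 0.0 j6 xdown [  0.   -0.  163.3] [array([166., 296., 660.]), array([345., 619., 338.]), array([242., 566., 306.]), array([370., 390., 276.])]
50 130 [369.9 390.4  75.6] [ 60.8  54.1  -5.1 102.4 -64. ] 0.0 j6 xdown [  0.   -0.  163.3] [array([217., 388., 551.]), array([345., 619., 138.]), array([242., 566., 106.]), array([370., 390.,  76.])]
50 0 [445.6 286.3  57.5] [ 48.9  50.3 -14.7  82.7 -74.9] 0.0 j6 xdown [  0.   -0.  148.6] [array([278., 318., 579.]), array([423., 484., 142.]), array([318., 462.,  88.]), array([446., 286.,  58.])]
turn [ 1.622 -0.054  0.268]
shift [-0.042  1.837 -0.786]
-20
turn [0.746 1.048 0.53 ]
shift [-0.241  1.829 -0.61 ]
-54
turn [1.377 0.933 0.978]
shift [-0.241  1.829 -0.61 ]
```

```bash
python3 - <<'E' 2>/dev/null
from kin import *; from h import *
go([571,170,247],[180,0,-54])
s=manip.read_state(); M0=R.from_euler('xyz',s["orientation"],degrees=True); v=(M0.inv()*R.from_euler('xyz',[180,0,-54],degrees=True)).as_rotvec()
g=s["joints"][:5]
for k in np.linspace(0,1,9):
    M=(M0*R.from_rotvec(v*k)).as_matrix(); r=ik(s["ee_pos"],M,g); g=r.x; print(k,g.round(),round(r.cost,2),j6of(g,M)[2].round())
Md=R.from_euler('xyz',[180,0,-54],degrees=True); A=np.array(s["ee_pos"]); T=np.array([370,390.4,276])
print("translate",(Md.inv().apply(T-A)/150).round(3))
for k in np.linspace(0,1,5): r=ik(A+(T-A)*k,Md.as_matrix(),g); g=r.x; print(k,g.round(),round(r.cost,2),j6of(g,Md.as_matrix())[2].round())
for k in np.linspace(0,82,9): M=(Md*R.from_euler('y',k,degrees=True)).as_matrix(); r=ik(T,M,g); g=r.x; print(k,g.round(),round(r.cost,2),j6of(g,M)[2].round())
print(M.round(2))
E
```

```text
turn [-1.593  1.2   -1.926]
shift [ 0.002 -0.002 -0.006]
0.0 [  5.  11. -60. -60.  15.] 0.0 -3.0
0.125 [  1.   5. -57. -41.  26.] 0.0 -18.0
0.25 [ -1.   1. -51. -19.  33.] 0.0 -36.0
0.375 [ -2.   1. -43.   3.  35.] 0.0 -55.0
0.5 [ -1.   2. -35.  22.  33.] 0.0 -72.0
0.625 [  1.   5. -27.  37.  27.] 0.0 -87.0
0.75 [  3.   8. -20.  49.  19.] 0.0 -99.0
0.875 [  7.  12. -14.  58.  10.] 0.0 -108.0
1.0 [ 10.  15. -10.  65.  -0.] 0.0 -116.0
translate [-1.977  0.227 -0.192]
0.0 [ 10.  15. -10.  65.  -0.] 0.0 -116.0
0.25 [ 17.  12. -13.  65.   0.] 0.0 -109.0
0.5 [ 24.  10. -15.  66.   0.] 0.0 -102.0
0.75 [ 32.   8. -15.  66.  -0.] 0.0 -94.0
1.0 [ 40.   8. -15.  67.   0.] 0.0 -86.0
0.0 [ 40.   8. -15.  67.   0.] 0.0 -86.0
10.25 [ 44.   9. -14.  68. -10.] 0.0 -82.0
20.5 [ 48.  11. -13.  70. -20.] 0.0 -78.0
30.75 [ 51.  14. -11.  73. -30.] 0.0 -72.0
41.0 [ 54.  17. -10.  78. -39.] 0.0 -66.0
51.25 [ 57.  21.  -9.  84. -47.] 0.0 -59.0
61.5 [ 59.  26.  -7.  92. -54.] 0.0 -49.0
71.75 [ 60.  32.  -6. 103. -60.] 0.0 -35.0
82.0 [ 61.  38.  -5. 119. -64.] 0.0 -17.0
[[ 0.08 -0.81  0.58]
 [-0.11 -0.59 -0.8 ]
 [ 0.99  0.   -0.14]]
```

```bash
python3 -m creep '[{"dx":0,"dy":0,"dz":0,"wx":-0.0885,"wy":0.0667,"wz":-0.107},{"dx":0,"dy":0,"dz":0,"wx":-0.0885,"wy":0.0667,"wz":-0.107},{"dx":0,"dy":0,"dz":0,"wx":-0.0885,"wy":0.0667,"wz":-0.107},{"dx":0,"dy":0,"dz":0,"wx":-0.0885,"wy":0.0667,"wz":-0.107},{"dx":0,"dy":0,"dz":0,"wx":-0.0885,"wy":0.0667,"wz":-0.107},{"dx":0,"dy":0,"dz":0,"wx":-0.0885,"wy":0.0667,"wz":-0.107},{"dx":0,"dy":0,"dz":0,"wx":-0.0885,"wy":0.0667,"wz":-0.107},{"dx":0,"dy":0,"dz":0,"wx":-0.0885,"wy":0.0667,"wz":-0.107},{"dx":0,"dy":0,"dz":0,"wx":-0.0885,"wy":0.0667,"wz":-0.107},{"dx":0,"dy":0,"dz":0,"wx":-0.0885,"wy":0.0667,"wz":-0.107},{"dx":0,"dy":0,"dz":0,"wx":-0.0885,"wy":0.0667,"wz":-0.107},{"dx":0,"dy":0,"dz":0,"wx":-0.0885,"wy":0.0667,"wz":-0.107},{"dx":0,"dy":0,"dz":0,"wx":-0.0885,"wy":0.0667,"wz":-0.107},{"dx":0,"dy":0,"dz":0,"wx":-0.0885,"wy":0.0667,"wz":-0.107},{"dx":0,"dy":0,"dz":0,"wx":-0.0885,"wy":0.0667,"wz":-0.107},{"dx":0,"dy":0,"dz":0,"wx":-0.0885,"wy":0.0667,"wz":-0.107},{"dx":0,"dy":0,"dz":0,"wx":-0.0885,"wy":0.0667,"wz":-0.107},{"dx":0,"dy":0,"dz":0,"wx":-0.0885,"wy":0.0667,"wz":-0.107}]'; python3 -m creep '[{"dx":-0.22,"dy":0.025,"dz":-0.02,"wx":0,"wy":0,"wz":0},{"dx":-0.22,"dy":0.025,"dz":-0.02,"wx":0,"wy":0,"wz":0},{"dx":-0.22,"dy":0.025,"dz":-0.02,"wx":0,"wy":0,"wz":0},{"dx":-0.22,"dy":0.025,"dz":-0.02,"wx":0,"wy":0,"wz":0},{"dx":-0.22,"dy":0.025,"dz":-0.02,"wx":0,"wy":0,"wz":0},{"dx":-0.22,"dy":0.025,"dz":-0.02,"wx":0,"wy":0,"wz":0},{"dx":-0.22,"dy":0.025,"dz":-0.02,"wx":0,"wy":0,"wz":0},{"dx":-0.22,"dy":0.025,"dz":-0.02,"wx":0,"wy":0,"wz":0},{"dx":-0.22,"dy":0.025,"dz":-0.02,"wx":0,"wy":0,"wz":0},{"dx":0,"dy":0,"dz":0,"wx":0,"wy":0.15,"wz":0},{"dx":0,"dy":0,"dz":0,"wx":0,"wy":0.15,"wz":0},{"dx":0,"dy":0,"dz":0,"wx":0,"wy":0.15,"wz":0},{"dx":0,"dy":0,"dz":0,"wx":0,"wy":0.15,"wz":0},{"dx":0,"dy":0,"dz":0,"wx":0,"wy":0.15,"wz":0},{"dx":0,"dy":0,"dz":0,"wx":0,"wy":0.15,"wz":0},{"dx":0,"dy":0,"dz":0,"wx":0,"wy":0.15,"wz":0},{"dx":0,"dy":0,"dz":0,"wx":0,"wy":0.15,"wz":0},{"dx":0,"dy":0,"dz":0,"wx":0,"wy":0.15,"wz":0}]';  python3 - <<'E' 2>/dev/null
from h import *
s=js(); M=rot(ori(-54,8))@np.diag([-1,-1,1]); o=R.from_matrix(M).as_euler('xyz',degrees=True)
for z,b in((150,130),(52,130),(52,0)): go(np.array([477,243,z])-(54+b)*M[:,2],o)
E
```

```text
time: 12.27
ee_pos: [573.2, 170.5, 246.8]
orientation: [179.6, -0.1, -53.8]
force: [0.3, 0.1, -0.6]
width: 85.4
finger_force: 0.0
time: 13.77
ee_pos: [371.0, 392.0, 274.7]
orientation: [179.8, -60.9, -53.8]
force: [-0.6, -0.9, -0.8]
width: 85.2
finger_force: 0.0
13.77 [ 58.6  26.1  -7.1  91.3 -53.9 -49.6] [371.  392.  274.7] [179.8 -60.9 -53.8] [-0.6 -0.9 -0.8] 85.2
turn [-0.001  0.468  0.002]
shift [-0.575  0.011  0.325]
turn [-0.001  0.468  0.002]
shift [-1.146  0.01   0.642]
turn [-0.001  0.468  0.002]
shift [-0.835  0.012  1.451]
```

```bash
python3 -m creep '[{"dx":-0.19,"dy":0.002,"dz":0.107,"wx":0,"wy":0,"wz":0},{"dx":-0.19,"dy":0.002,"dz":0.107,"wx":0,"wy":0,"wz":0},{"dx":-0.19,"dy":0.002,"dz":0.107,"wx":0,"wy":0,"wz":0},{"dx":-0.19,"dy":0.002,"dz":0.107,"wx":0,"wy":0,"wz":0},{"dx":-0.19,"dy":0.002,"dz":0.107,"wx":0,"wy":0,"wz":0},{"dx":-0.19,"dy":0.002,"dz":0.107,"wx":0,"wy":0,"wz":0},{"dx":0,"dy":0,"dz":0,"wx":0,"wy":0.117,"wz":0},{"dx":0,"dy":0,"dz":0,"wx":0,"wy":0.117,"wz":0},{"dx":0,"dy":0,"dz":0,"wx":0,"wy":0.117,"wz":0},{"dx":0,"dy":0,"dz":0,"wx":0,"wy":0.117,"wz":0},{"dx":0,"dy":0,"dz":0,"wx":0,"wy":0,"wz":0},{"dx":0,"dy":0,"dz":0,"wx":0,"wy":0,"wz":0}]'; python3 - <<'E' 2>/dev/null
from h import *
s=js(); M=rot(ori(-54,8))@np.diag([-1,-1,1]); o=R.from_matrix(M).as_euler('xyz',degrees=True)
for z,b in((52,130),(52,0)): go(np.array([477,243,z])-(54+b)*M[:,2],o)
# refine the pot's flats from the top view
p=cam("top"); W=cloud(p); m=(abs(W[...,0]-477)<55)&(abs(W[...,1]-243)<55)&(W[...,2]>90)&(W[...,2]<112); q=W[m][:,:2]
from scipy.optimize import minimize
b=[]
for th in np.arange(0,60,1.5):
    N=np.array([[np.cos(np.radians(th+60*k)),np.sin(np.radians(th+60*k))] for k in range(6)])
    f=lambda c:(np.maximum(((q-c)@N.T).max(1)-33.,0)**2).sum()
    r=minimize(f,q.mean(0),method="Nelder-Mead"); b.append((r.fun,th,*r.x.round(1)))
print(sorted(b)[:6]); p2=cam("side")
a=p["pixels"][170:370,110:370]; c=p2["pixels"][100:300,170:430]
cv2.imwrite("pics/g1.png",cv2.resize(np.hstack([a,c]),None,fx=1.5,fy=1.5,interpolation=2))
E
```

```text
time: 14.77
ee_pos: [368.7, 389.1, 75.4]
orientation: [176.7, -81.7, -50.8]
force: [-0.6, 0.1, -0.3]
width: 85.1
finger_force: 0.0
14.77 [ 60.8  53.8  -5.2 101.8 -63.9 -17.8] [368.7 389.1  75.4] [176.7 -81.7 -50.8] [-0.6  0.1 -0.3] 85.1
turn [0.002 0.006 0.01 ]
shift [ 0.014 -0.012 -0.005]
turn [0.002 0.006 0.01 ]
shift [ 0.019 -0.013  0.862]
[(np.float64(36.98118947333711), np.float64(36.0), np.float64(476.9), np.float64(244.4)), (np.float64(43.140605900114345), np.float64(34.5), np.float64(477.0), np.float64(244.4)), (np.float64(45.00842136417435), np.float64(37.5), np.float64(476.9), np.float64(244.4)), (np.float64(62.0483076754024), np.float64(33.0), np.float64(477.0), np.float64(244.3)), (np.float64(63.786507037997055), np.float64(39.0), np.float64(476.9), np.float64(244.4)), (np.float64(91.11000225989707), np.float64(31.5), np.float64(476.9), np.float64(244.3))]
```

View pics/g1.png

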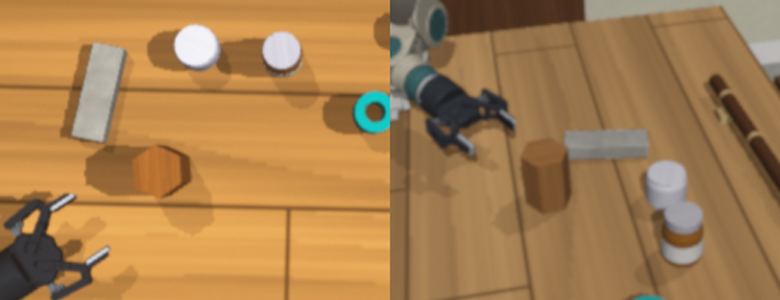

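The left (top) view shows the open fingers at (70,200) and (105,255), lined up with the pot at (160,172). In the side view the pot is at (545,175), and the tin, jar and stone are clear. The fit confirms the flats lie at 36°.

```bash
python3 -m creep '[{"dx":0.014,"dy":-0.01,"dz":0.1,"wx":0,"wy":0,"wz":0},{"dx":0,"dy":0,"dz":0.15,"wx":0,"wy":0,"wz":0},{"dx":0,"dy":0,"dz":0.15,"wx":0,"wy":0,"wz":0},{"dx":0,"dy":0,"dz":0.15,"wx":0,"wy":0,"wz":0},{"dx":0,"dy":0,"dz":0.15,"wx":0,"wy":0,"wz":0},{"dx":0,"dy":0,"dz":0.1,"wx":0,"wy":0,"wz":0},{"dx":0,"dy":0,"dz":0.06,"wx":0,"wy":0,"wz":0},{"dx":0,"dy":0,"dz":0,"wx":0,"wy":0,"wz":0}]'; python3 -c "
from h import *
js()";  python3 -m creep '[{"dx":0,"dy":0,"dz":0,"wx":0,"wy":0,"wz":0},{"dx":0,"dy":0,"dz":0,"wx":0,"wy":0,"wz":0},{"dx":0,"dy":0,"dz":0,"wx":0,"wy":0,"wz":0},{"dx":0,"dy":0,"dz":0,"wx":0,"wy":0,"wz":0},{"dx":0,"dy":0,"dz":0,"wx":0,"wy":0,"wz":0},{"dx":0,"dy":0,"dz":0,"wx":0,"wy":0,"wz":0},{"dx":0,"dy":0,"dz":0,"wx":0,"wy":0,"wz":0}]' 1 45;python3 -c "
from h import *
js()"
```

```text
time: 15.53
ee_pos: [446.6, 285.4, 63.9]
orientation: [-179.6, -81.6, -54.6]
force: [0.0, 0.1, 0.8]
width: 85.7
finger_force: 0.0
15.53 [ 48.6  49.3 -14.8  82.3 -74.7 -32.6] [446.6 285.4  63.9] [-179.6  -81.6  -54.6] [0.  0.1 0.8] 85.7
time: 16.12
ee_pos: [445.9, 287.7, 63.3]
orientation: [178.6, -81.8, -52.5]
force: [1.4, -4.0, 8.6]
width: 67.5
finger_force: 55.0
16.12 [ 48.9  49.6 -14.7  82.7 -74.9 -32.4] [445.9 287.7  63.3] [178.6 -81.8 -52.5] [ 1.4 -4.   8.6] 67.5
```

```bash
python3 -m creep '[{"dx":0.1,"dy":0,"dz":0,"wx":0,"wy":0,"wz":0},{"dx":0.2,"dy":0,"dz":0,"wx":0,"wy":0,"wz":0},{"dx":0.2,"dy":0,"dz":0,"wx":0,"wy":0,"wz":0},{"dx":0.2,"dy":0,"dz":0,"wx":0,"wy":0,"wz":0},{"dx":0.1,"dy":0,"dz":0,"wx":0,"wy":0,"wz":0},{"dx":0,"dy":0,"dz":0,"wx":0,"wy":0,"wz":0.15},{"dx":0,"dy":0,"dz":0,"wx":0,"wy":0,"wz":0.15},{"dx":0,"dy":0,"dz":0,"wx":0,"wy":0,"wz":0.15},{"dx":0,"dy":0,"dz":0,"wx":0,"wy":0,"wz":0.15},{"dx":0,"dy":0,"dz":0,"wx":0,"wy":0,"wz":0.15},{"dx":0,"dy":0,"dz":0,"wx":0,"wy":0,"wz":0.15},{"dx":0,"dy":0,"dz":0,"wx":0,"wy":0,"wz":0.15},{"dx":0,"dy":0,"dz":0,"wx":0,"wy":0,"wz":0.15},{"dx":0,"dy":0,"dz":0,"wx":0,"wy":0,"wz":0.15},{"dx":0,"dy":0,"dz":0,"wx":0,"wy":0,"wz":0.15},{"dx":0,"dy":0,"dz":0,"wx":0,"wy":0,"wz":0.15},{"dx":0,"dy":0,"dz":0,"wx":0,"wy":0,"wz":0.15},{"dx":0,"dy":0,"dz":0,"wx":0,"wy":0,"wz":0.15},{"dx":0,"dy":0,"dz":0,"wx":0,"wy":0,"wz":0.15},{"dx":0,"dy":0,"dz":0,"wx":0,"wy":0,"wz":0.15}]'; python3 -m creep '[{"dx":0,"dy":0,"dz":0,"wx":0,"wy":0,"wz":0.15},{"dx":0,"dy":0,"dz":0,"wx":0,"wy":0,"wz":0.15},{"dx":0,"dy":0,"dz":0,"wx":0,"wy":0,"wz":0.15},{"dx":0,"dy":0,"dz":0,"wx":0,"wy":0,"wz":0.15},{"dx":0,"dy":0,"dz":0,"wx":0,"wy":0,"wz":0.15},{"dx":0,"dy":0,"dz":0,"wx":0,"wy":0,"wz":0.15},{"dx":0,"dy":0,"dz":0,"wx":0,"wy":0,"wz":0.15},{"dx":0,"dy":0,"dz":0,"wx":0,"wy":0,"wz":0.15},{"dx":0,"dy":0,"dz":0,"wx":0,"wy":0,"wz":0.15},{"dx":0,"dy":0,"dz":0,"wx":0,"wy":0,"wz":0.15},{"dx":0,"dy":0,"dz":0,"wx":0,"wy":0,"wz":0.15},{"dx":0,"dy":0,"dz":0,"wx":0,"wy":0,"wz":0.1},{"dx":0,"dy":0,"dz":0,"wx":0,"wy":0,"wz":0},{"dx":0,"dy":0,"dz":0,"wx":0,"wy":0,"wz":0}]'; python3 - <<'E' 2>/dev/null
from h import *
s=js(); M=rot(s["orientation"]); print(M.round(2).tolist())
go(np.array([477,243,54])-54*M[:,2],ori(-54,8))
p=cam("top"); p2=cam("side")
a=p["pixels"][170:370,110:370]; c=p2["pixels"][80:280,170:430]
cv2.imwrite("pics/g2.png",cv2.resize(np.hstack([a,c]),None,fx=1.5,fy=1.5,interpolation=2))
E
```

```text
time: 17.78
ee_pos: [455.3, 273.6, 179.4]
orientation: [-98.5, 11.2, -145.7]
force: [-0.2, -0.5, -2.5]
width: 67.7
finger_force: 55.3
time: 18.95
ee_pos: [455.5, 273.5, 179.7]
orientation: [-177.5, 81.7, 128.5]
force: [0.8, -0.9, -2.5]
width: 67.4
finger_force: 55.3
18.95 [ 47.1  37.8 -16.5  88.7 -76.1 143.5] [455.5 273.5 179.7] [-177.5   81.7  128.5] [ 0.8 -0.9 -2.5] 67.4
[[-0.09, 0.81, 0.58], [0.11, 0.59, -0.8], [-0.99, -0.01, -0.14]]
turn [-0.001 -0.006  0.008]
shift [0.794 0.002 0.007]
```

View pics/g2.png

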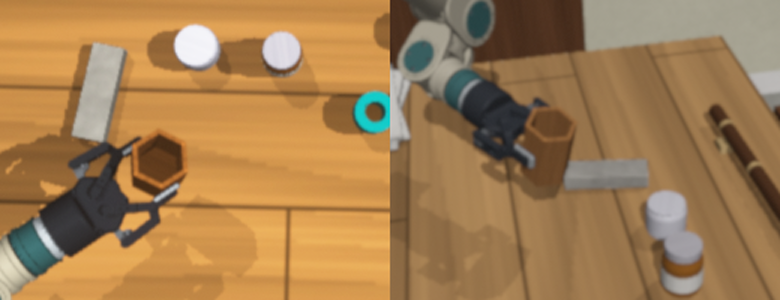

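The pot is now mouth-up in the gripper, with its mouth at (160,160) in the top view and (550,125) in the side view, leaning slightly forward. Next I lower it to the bench.

```bash
python3 -m creep '[{"dx":0.1,"dy":0,"dz":0,"wx":0,"wy":0,"wz":0},{"dx":0.18,"dy":0,"dz":0,"wx":0,"wy":0,"wz":0},{"dx":0.18,"dy":0,"dz":0,"wx":0,"wy":0,"wz":0},{"dx":0.18,"dy":0,"dz":0,"wx":0,"wy":0,"wz":0},{"dx":0.1,"dy":0,"dz":0,"wx":0,"wy":0,"wz":0},{"dx":0.03,"dy":0,"dz":0,"wx":0,"wy":0,"wz":0},{"dx":0,"dy":0,"dz":0,"wx":0,"wy":0,"wz":0}]'; python3 -m creep '[{"dx":0.02,"dy":0,"dz":0,"wx":0,"wy":0,"wz":0},{"dx":0,"dy":0,"dz":0,"wx":0,"wy":0,"wz":0}]'; python3 -m creep '[{"dx":0.02,"dy":0,"dz":0,"wx":0,"wy":0,"wz":0},{"dx":0,"dy":0,"dz":0,"wx":0,"wy":0,"wz":0}]'
```

```text
time: 19.63
ee_pos: [445.2, 285.9, 64.1]
orientation: [-177.0, 81.8, 129.0]
force: [-0.2, 0.7, -2.7]
width: 67.6
finger_force: 55.3
time: 19.8
ee_pos: [445.8, 286.8, 63.4]
orientation: [-178.8, 81.7, 127.2]
force: [-0.4, -0.3, -2.3]
width: 67.4
finger_force: 55.3
time: 19.97
ee_pos: [445.9, 287.4, 61.5]
orientation: [-178.5, 81.8, 127.6]
force: [-2.0, -0.4, 3.6]
width: 67.4
finger_force: 55.5
```

```bash
python3 -m creep '[{"dx":0,"dy":0,"dz":0,"wx":0,"wy":-0.05,"wz":0},{"dx":0,"dy":0,"dz":0,"wx":0,"wy":-0.05,"wz":0},{"dx":0,"dy":0,"dz":0,"wx":0,"wy":0,"wz":0}]'; python3 -m creep '[{"dx":0,"dy":0,"dz":0,"wx":0,"wy":0,"wz":0},{"dx":0,"dy":0,"dz":0,"wx":0,"wy":0,"wz":0},{"dx":0,"dy":0,"dz":0,"wx":0,"wy":0,"wz":0},{"dx":0,"dy":0,"dz":0,"wx":0,"wy":0,"wz":0},{"dx":0,"dy":0,"dz":0,"wx":0,"wy":0,"wz":0},{"dx":0,"dy":0,"dz":0,"wx":0,"wy":0,"wz":0}]' -1; python3 - <<'E' 2>/dev/null
from h import *
s=js()
p=cam("top"); p2=cam("side")
a=p["pixels"][170:370,110:370]; c=p2["pixels"][80:280,170:430]
cv2.imwrite("pics/g3.png",cv2.resize(np.hstack([a,c]),None,fx=1.5,fy=1.5,interpolation=2))
E
```

```text
time: 20.22
ee_pos: [445.2, 286.8, 59.2]
orientation: [-174.1, 86.3, 131.8]
force: [0.9, 0.7, -3.7]
width: 67.5
finger_force: 55.3
time: 20.72
ee_pos: [445.4, 287.1, 60.6]
orientation: [-177.4, 86.2, 128.6]
force: [0.2, 0.3, -0.1]
width: 85.0
finger_force: 0.0
20.72 [ 49.   54.6 -11.8  97.2 -76.4 163.9] [445.4 287.1  60.6] [-177.4   86.2  128.6] [ 0.2  0.3 -0.1] 85.0
```

View pics/g3.png

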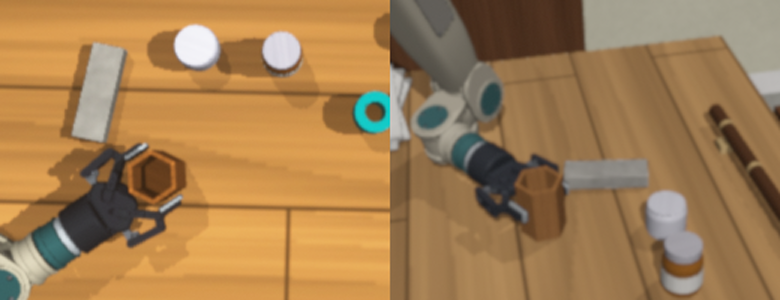

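The pot stands mouth-up on the bench between the open fingers, at (155,178) in the top view and (540,200) in the side view. I back off and turn the tool down.

```bash
python3 -m creep '[{"dx":0,"dy":0,"dz":-0.1,"wx":0,"wy":0,"wz":0},{"dx":0,"dy":0,"dz":-0.2,"wx":0,"wy":0,"wz":0},{"dx":0,"dy":0,"dz":-0.2,"wx":0,"wy":0,"wz":0},{"dx":0,"dy":0,"dz":-0.2,"wx":0,"wy":0,"wz":0},{"dx":0,"dy":0,"dz":-0.15,"wx":0,"wy":0,"wz":0},{"dx":-0.15,"dy":0,"dz":0,"wx":0,"wy":0.15,"wz":0},{"dx":-0.15,"dy":0,"dz":0,"wx":0,"wy":0.15,"wz":0},{"dx":-0.15,"dy":0,"dz":0,"wx":0,"wy":0.15,"wz":0},{"dx":-0.15,"dy":0,"dz":0,"wx":0,"wy":0.15,"wz":0},{"dx":-0.15,"dy":0,"dz":0,"wx":0,"wy":0.15,"wz":0},{"dx":-0.15,"dy":0,"dz":-0.1,"wx":0,"wy":0.15,"wz":0},{"dx":0,"dy":0,"dz":-0.15,"wx":0,"wy":0.15,"wz":0},{"dx":0,"dy":0,"dz":-0.15,"wx":0,"wy":0.15,"wz":0},{"dx":0,"dy":0,"dz":-0.1,"wx":0,"wy":0.15,"wz":0},{"dx":0,"dy":0,"dz":0,"wx":0,"wy":0.15,"wz":0},{"dx":0,"dy":0,"dz":0,"wx":0,"wy":0.15,"wz":0},{"dx":0,"dy":0,"dz":0,"wx":0,"wy":0.15,"wz":0},{"dx":0,"dy":0,"dz":0,"wx":0,"wy":0.11,"wz":0}]'; python3 - <<'E' 2>/dev/null
from h import *
from scipy.optimize import minimize
s=js()
for n in("top","side"):
    p=cam(n); W=cloud(p); m=(np.hypot(W[...,0]-475,W[...,1]-243)<60)&(W[...,2]>92)&(W[...,2]<112); q=W[m]
    print(n,m.sum(),(q.min(0)+q.max(0))/2,np.ptp(q,axis=0)); q=q[:,:2]; b=[]
    for th in np.arange(0,60,2.):
        N=np.array([[np.cos(np.radians(th+60*k)),np.sin(np.radians(th+60*k))] for k in range(6)])
        def f(c):
            d=((q-c)@N.T).max(1)-33; return (np.maximum(d,0)**2+np.maximum(-8-d,0)**2*.3).sum()
        r=minimize(f,(q.min(0)+q.max(0))/2,method="Nelder-Mead"); b.append((round(r.fun,1),th,*r.x.round(1)))
    print(sorted(b)[:4])
    for k,c0,zz in(("tin",(669,203),(50,60)),("jar",(660,70),(78,95)),("stone",(594,353),(20,35))):
        m=(np.hypot(W[...,0]-c0[0],W[...,1]-c0[1])<90 if k=="stone" else np.hypot(W[...,0]-c0[0],W[...,1]-c0[1])<45)&(W[...,2]>zz[0])&(W[...,2]<zz[1]); print(k,((W[m].max(0)+W[m].min(0))/2).round(1))
    I=p["pixels"].astype(int); m=(np.hypot(W[...,0]-581,W[...,1]+231)<45)&(W[...,2]>52)&(W[...,2]<70)&(I.min(-1)>180); q=W[m]; print("roll",len(q),((q.min(0)+q.max(0))/2).round(1),np.median(q[:,2]))
E
```

```text
time: 22.32
ee_pos: [363.1, 399.8, 237.1]
orientation: [-179.9, 3.3, 125.7]
force: [0.5, -0.3, 0.4]
width: 85.3
finger_force: 0.0
22.32 [ 42.2  10.3 -16.9  63.3  -3.3  96.6] [363.1 399.8 237.1] [-179.9    3.3  125.7] [ 0.5 -0.3  0.4] 85.3
top 323 [469.73657085 251.64364948 100.05006677] [75.45219866 71.44383742 16.061219  ]
[(np.float64(40.6), np.float64(36.0), np.float64(469.1), np.float64(251.4)), (np.float64(47.3), np.float64(34.0), np.float64(469.2), np.float64(251.5)), (np.float64(51.5), np.float64(38.0), np.float64(469.2), np.float64(251.4)), (np.float64(72.0), np.float64(32.0), np.float64(469.2), np.float64(251.5))]
tin [669.2 203.6  55. ]
jar [660.2  70.3  84.7]
stone [596.2 353.8  27.5]
roll 413 [ 582.1 -231.3   62. ] 61.525846261541346
side 275 [470.29422662 250.83333834  97.28370732] [76.64540111 77.10966023 10.27423205]
[(np.float64(252.0), np.float64(36.0), np.float64(470.4), np.float64(248.6)), (np.float64(259.4), np.float64(38.0), np.float64(470.4), np.float64(248.6)), (np.float64(268.3), np.float64(34.0), np.float64(470.2), np.float64(248.6)), (np.float64(288.9), np.float64(40.0), np.float64(470.5), np.float64(248.5))]
tin [670.9 201.6  54.1]
jar [660.3  67.1  82.8]
stone [596.7 350.5  26.3]
roll 402 [ 583.1 -236.3   61.3] 60.87034089336265
```

```bash
python3 - <<'E' 2>/dev/null
from h import *
go([469.8,250,200],[180,0,126])
M=R.from_euler('xyz',[180,0,126],degrees=True).as_matrix(); s=manip.read_state(); print("in level frame",(M.T@(np.array([469.8,250,237])-s["ee_pos"])/150).round(3))
E
```

```text
turn [-0.005  0.08  -0.011]
shift [-1.198  0.002  0.319]
in level frame [-1.216 -0.01  -0.003]
```

```bash
python3 -m creep '[{"dx":0,"dy":0,"dz":0,"wx":0,"wy":0.08,"wz":-0.01},{"dx":-0.2,"dy":0,"dz":0.03,"wx":0,"wy":0,"wz":0},{"dx":-0.2,"dy":0,"dz":0.03,"wx":0,"wy":0,"wz":0},{"dx":-0.2,"dy":0,"dz":0.03,"wx":0,"wy":0,"wz":0},{"dx":-0.2,"dy":0,"dz":0.03,"wx":0,"wy":0,"wz":0},{"dx":-0.2,"dy":-0.01,"dz":0.03,"wx":0,"wy":0,"wz":0},{"dx":-0.2,"dy":0,"dz":0.03,"wx":0,"wy":0,"wz":0},{"dx":0,"dy":0,"dz":0,"wx":0,"wy":0,"wz":0},{"dx":0,"dy":0,"dz":0,"wx":0,"wy":0,"wz":0}]'; python3 - <<'E' 2>/dev/null
from h import *
js(); go([469.8,250,132],[180,0,126])
E
```

```text
time: 23.17
ee_pos: [467.9, 252.8, 208.1]
orientation: [-179.6, 0.0, 126.0]
force: [-0.3, 0.1, -0.0]
width: 85.7
finger_force: 0.0
23.17 [ 21.5  10.8 -20.2  59.5  -0.1  75.5] [467.9 252.8 208.1] [-179.6    0.   126. ] [-0.3  0.1 -0. ] 85.7
turn [-0.01   0.001 -0.   ]
shift [-0.022  0.003  0.507]
```

```bash
python3 -m creep '[{"dx":-0.02,"dy":0,"dz":0.05,"wx":0,"wy":0,"wz":0},{"dx":0,"dy":0,"dz":0.12,"wx":0,"wy":0,"wz":0},{"dx":0,"dy":0,"dz":0.12,"wx":0,"wy":0,"wz":0},{"dx":0,"dy":0,"dz":0.12,"wx":0,"wy":0,"wz":0},{"dx":0,"dy":0,"dz":0.1,"wx":0,"wy":0,"wz":0},{"dx":0,"dy":0,"dz":0,"wx":0,"wy":0,"wz":0}]'; python3 -m creep '[{"dx":0,"dy":0,"dz":0,"wx":0,"wy":0,"wz":0},{"dx":0,"dy":0,"dz":0,"wx":0,"wy":0,"wz":0},{"dx":0,"dy":0,"dz":0,"wx":0,"wy":0,"wz":0},{"dx":0,"dy":0,"dz":0,"wx":0,"wy":0,"wz":0},{"dx":0,"dy":0,"dz":0,"wx":0,"wy":0,"wz":0},{"dx":0,"dy":0,"dz":0,"wx":0,"wy":0,"wz":0},{"dx":0,"dy":0,"dz":0,"wx":0,"wy":0,"wz":0}]' 1 40; python3 -m creep '[{"dx":0,"dy":0,"dz":-0.1,"wx":0,"wy":0,"wz":0},{"dx":0,"dy":0,"dz":-0.15,"wx":0,"wy":0,"wz":0},{"dx":0,"dy":0,"dz":-0.15,"wx":0,"wy":0,"wz":0},{"dx":0,"dy":0,"dz":-0.15,"wx":0,"wy":0,"wz":0},{"dx":0,"dy":0,"dz":0,"wx":0,"wy":0,"wz":0.1},{"dx":0,"dy":0,"dz":0,"wx":0,"wy":0,"wz":0}]'; python3 - <<'E' 2>/dev/null
from h import *
js(); go([458,-238,214],[180,0,121.5])
E
```

```text
time: 23.67
ee_pos: [465.9, 251.1, 128.9]
orientation: [-179.3, -0.1, 126.2]
force: [-1.2, -0.5, 0.1]
width: 85.7
finger_force: 0.0
time: 24.25
ee_pos: [469.5, 251.1, 132.9]
orientation: [-179.8, -0.0, 126.1]
force: [-0.3, -0.1, -0.1]
width: 67.3
finger_force: 46.0
time: 24.75
ee_pos: [470.8, 251.6, 216.8]
orientation: [-179.9, 0.1, 121.5]
force: [-0.6, 0.2, -2.7]
width: 67.2
finger_force: 46.3
24.75 [ 21.2  10.3 -19.6  60.2  -0.1  79.7] [470.8 251.6 216.8] [-1.799e+02  1.000e-01  1.215e+02] [-0.6  0.2 -2.7] 67.2
turn [-0.001  0.001  0.   ]
shift [-2.738 -1.779  0.024]
```

```bash
python3 -m creep '[{"dx":-0.105,"dy":-0.068,"dz":0,"wx":0,"wy":0,"wz":0},{"dx":-0.21,"dy":-0.137,"dz":0,"wx":0,"wy":0,"wz":0},{"dx":-0.21,"dy":-0.137,"dz":0,"wx":0,"wy":0,"wz":0},{"dx":-0.21,"dy":-0.137,"dz":0,"wx":0,"wy":0,"wz":0},{"dx":-0.21,"dy":-0.137,"dz":0,"wx":0,"wy":0,"wz":0},{"dx":-0.21,"dy":-0.137,"dz":0,"wx":0,"wy":0,"wz":0},{"dx":-0.21,"dy":-0.137,"dz":0,"wx":0,"wy":0,"wz":0},{"dx":-0.21,"dy":-0.137,"dz":0,"wx":0,"wy":0,"wz":0},{"dx":-0.21,"dy":-0.137,"dz":0,"wx":0,"wy":0,"wz":0},{"dx":-0.21,"dy":-0.137,"dz":0,"wx":0,"wy":0,"wz":0},{"dx":-0.21,"dy":-0.137,"dz":0,"wx":0,"wy":0,"wz":0},{"dx":-0.21,"dy":-0.137,"dz":0,"wx":0,"wy":0,"wz":0},{"dx":-0.21,"dy":-0.137,"dz":0,"wx":0,"wy":0,"wz":0},{"dx":-0.105,"dy":-0.068,"dz":0,"wx":0,"wy":0,"wz":0},{"dx":0,"dy":0,"dz":0,"wx":0,"wy":0,"wz":0},{"dx":0,"dy":0,"dz":0,"wx":0,"wy":0,"wz":0}]'; python3 - <<'E' 2>/dev/null
from h import *
js(); go([458.4,-240.5,214],[180,0,121.5])
p2=cam("side"); W=cloud(p2); m=(np.hypot(W[...,0]-458,W[...,1]+238)<60)&(W[...,2]>75)&(W[...,2]<180)
c=p2["pixels"]; I=c.astype(int); m&=(I[...,2]>I[...,0]+40); q=W[m]; print(len(q),q.min(0),q.max(0))
cv2.imwrite("pics/b1.png",cv2.resize(c[250:450,200:460],None,fx=2,fy=2,interpolation=2))
E
```

```text
time: 26.08
ee_pos: [456.0, -238.1, 215.2]
orientation: [-179.7, -0.1, 121.5]
force: [0.0, 0.9, -2.6]
width: 67.9
finger_force: 46.5
26.08 [-34.7   8.6 -21.8  59.8  -0.2  23.8] [ 456.  -238.1  215.2] [-1.797e+02 -1.000e-01  1.215e+02] [ 0.   0.9 -2.6] 67.9
turn [-0.007 -0.003  0.001]
shift [-0.022  0.005  0.008]
2045 [ 416.65034564 -277.75894855   79.23603708] [ 495.71882577 -210.33910063  179.98661322]
```

View pics/b1.png

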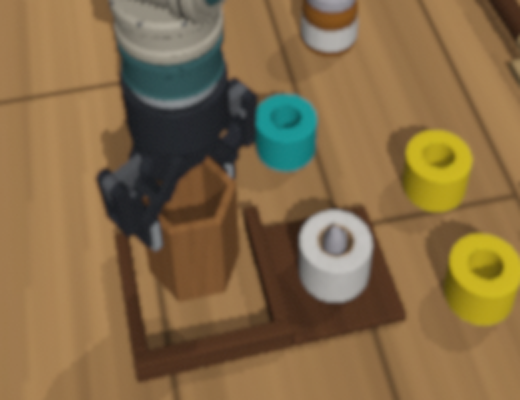

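The white roll is down on the pin at (335,250). The held pot, at (200,240), hovers over the bay between the rails and clear of the back rail. Next I lower it.

```bash
python3 -m creep '[{"dx":0,"dy":0.01,"dz":0.06,"wx":0,"wy":0,"wz":0},{"dx":0,"dy":0,"dz":0.12,"wx":0,"wy":0,"wz":0},{"dx":0,"dy":0,"dz":0.12,"wx":0,"wy":0,"wz":0},{"dx":0,"dy":0,"dz":0.12,"wx":0,"wy":0,"wz":0},{"dx":0,"dy":0,"dz":0.08,"wx":0,"wy":0,"wz":0},{"dx":0,"dy":0,"dz":0.03,"wx":0,"wy":0,"wz":0},{"dx":0,"dy":0,"dz":0,"wx":0,"wy":0,"wz":0}]'; python3 -m creep '[{"dx":0,"dy":0,"dz":0.01,"wx":0,"wy":0,"wz":0},{"dx":0,"dy":0,"dz":0.01,"wx":0,"wy":0,"wz":0},{"dx":0,"dy":0,"dz":0,"wx":0,"wy":0,"wz":0}]'
```

```text
time: 26.72
ee_pos: [456.6, -234.7, 134.9]
orientation: [-179.6, -0.2, 121.7]
force: [-0.3, -0.5, -3.0]
width: 67.8
finger_force: 46.4
time: 26.97
ee_pos: [458.4, -237.0, 134.5]
orientation: [-179.8, 0.1, 121.6]
force: [0.4, 0.7, -1.9]
width: 67.7
finger_force: 46.4
```

```bash
python3 -m creep '[{"dx":0,"dy":0,"dz":0.01,"wx":0,"wy":0,"wz":0},{"dx":0,"dy":0,"dz":0.005,"wx":0,"wy":0,"wz":0},{"dx":0,"dy":0,"dz":0,"wx":0,"wy":0,"wz":0}]'; python3 -m creep '[{"dx":0,"dy":0,"dz":0,"wx":0,"wy":0,"wz":0},{"dx":0,"dy":0,"dz":0,"wx":0,"wy":0,"wz":0},{"dx":0,"dy":0,"dz":0,"wx":0,"wy":0,"wz":0},{"dx":0,"dy":0,"dz":0,"wx":0,"wy":0,"wz":0},{"dx":0,"dy":0,"dz":0,"wx":0,"wy":0,"wz":0},{"dx":0,"dy":0,"dz":-0.1,"wx":0,"wy":0,"wz":0},{"dx":0,"dy":0,"dz":-0.2,"wx":0,"wy":0,"wz":0},{"dx":0,"dy":0,"dz":-0.25,"wx":0,"wy":0,"wz":0},{"dx":0.1,"dy":0,"dz":-0.25,"wx":0,"wy":0,"wz":0},{"dx":0.2,"dy":0.1,"dz":-0.1,"wx":0,"wy":0,"wz":0},{"dx":0.2,"dy":0.1,"dz":0,"wx":0,"wy":0,"wz":0},{"dx":0.2,"dy":0.1,"dz":0,"wx":0,"wy":0,"wz":0},{"dx":0.2,"dy":0.1,"dz":0,"wx":0,"wy":0,"wz":0},{"dx":0.2,"dy":0.1,"dz":0,"wx":0,"wy":0,"wz":0},{"dx":0.2,"dy":0.1,"dz":0,"wx":0,"wy":0,"wz":0},{"dx":0,"dy":0,"dz":0,"wx":0,"wy":0,"wz":0}]' -1; python3 - <<'E' 2>/dev/null
from h import *
from scipy.optimize import minimize
js(); T=[]
for n in("top","side"):
    p=cam(n); W=cloud(p); m=(np.hypot(W[...,0]-458,W[...,1]+241)<60)&(W[...,2]>92)&(W[...,2]<112); q=W[m]
    print(n,m.sum(),(q.min(0)+q.max(0))/2,np.ptp(q,axis=0),np.median(q[:,2])); q=q[:,:2]
    N=np.array([[np.cos(np.radians(31.5+60*k)),np.sin(np.radians(31.5+60*k))] for k in range(6)])
    def f(c):
        d=((q-c)@N.T).max(1)-33; return (np.maximum(d,0)**2+np.maximum(-8-d,0)**2*.3).sum()
    print(minimize(f,(q.min(0)+q.max(0))/2,method="Nelder-Mead").x)
    T.append(cv2.resize(p["pixels"][150:350,310:510] if n=="top" else p["pixels"][250:450,230:430],(400,400)))
cv2.imwrite("pics/f1.png",np.hstack(T))
E
```

```text
time: 27.22
ee_pos: [458.6, -237.3, 132.9]
orientation: [-179.8, 0.1, 121.6]
force: [-0.9, 1.3, 4.3]
width: 67.8
finger_force: 46.9
time: 28.55
ee_pos: [431.2, -18.9, 265.8]
orientation: [-179.7, -0.2, 121.9]
force: [-0.2, 0.3, -0.3]
width: 85.6
finger_force: 0.0
28.55 [-11.1  -2.4 -27.   65.7  -0.1  47. ] [431.2 -18.9 265.8] [-179.7   -0.2  121.9] [-0.2  0.3 -0.3] 85.6
top 331 [ 458.0719376  -237.40552689   98.58134173] [77.2810529  69.08532014 13.04265309] 99.51088393091709
[ 458.10599124 -237.59627057]
side 589 [ 458.96563415 -239.94713143   96.90756793] [77.13052912 71.75640243  9.8013537 ] 98.42197129988551
[ 459.37753149 -241.07318278]
```

View pics/f1.png

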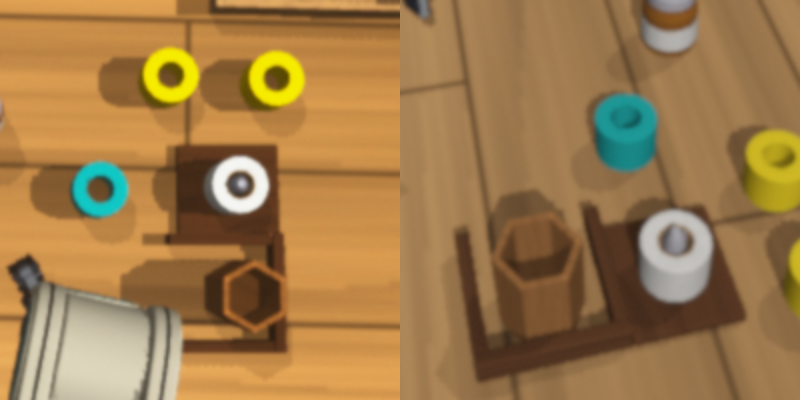

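Both views show the pot upright in the bay near the back rail, at (253,295) top and (540,265) side. It measures about 6 mm out from the bay point and 0 mm sideways. The roll is seated on the spindle at (240,184).

```bash
python3 -c "
from h import *
print(ticket.hand_in())"
```

```text
the job is handed in; nothing more can be done
None
```

The job is handed in, with no verdict returned: by my camera measurements the pot stands mouth-up in the bay about 6 mm from the bay point, the white roll is fully down on the spindle, and the tin, jar and oilstone had not moved when last measured, before the pot's final carry.

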